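# Nest a longboard wheel between two balls and a jaw

### The job

Put the cream longboard wheel flat on the bed of the clamp and nudge it gently, with the jaw still clear of it, until it bears on both steel balls of the blue sprung nest. Then slide the orange-handled jaw up and leave it bearing lightly on the wheel, so that the wheel stays in contact with both balls and the jaw when you let go; never press the wheel harder than about 15 newtons and leave the cup, hex key set and baseplate alone.

Things in the scene. Friction and masses are not known exactly. Their poses are not given: they have to be found in the camera images.
- wheel_center (a point): Centre (half-way up) of the loose cream longboard wheel, a 64 mm diameter, 46 mm tall cylinder lying on its flat side on the bench; z axis = wheel axis, upright. 130 to 210 g, friction about 0.6. It can be gripped across its diameter. Its place may be swapped with that of the cup or the hex key set.
- wheel: The same wheel; origin at the centre of its underside, 23 mm below its centre.
- clamp: Dark cast-iron bench clamp, bolted down. Origin under the centre of its bed, on the bench top. The bed is 90 mm wide (local x), 280 mm long (local y), its top 25 mm above the bench. Local +y runs from the sliding jaw to the nest. A fixed jaw (local y 114 to 140 mm, 75 mm high above the bench) closes the +y end.
- seat (a point): Nominal place, on the bed's top, of the wheel's underside centre when nested (clamp x 0, y 35, z 25 mm). The nest has been set by hand, so the true place lies up to 9 mm either way along clamp y and 5 mm either way along clamp x from here. No reading tells where: find it by feel or by eye. Same axes as the clamp.
- nest_mid (a point): Nominal point midway between the centres of the nest's two bright steel balls (radius 7 mm, 22.5 mm above the bed), fixed to the clamp; the true one is off as the true seat is. The balls sit 26.1 mm either side (x) and 29.0 mm ahead (+y) of the true seat, on a blue block 44 mm ahead of it, and touch the wheel's rim 42 degrees either side of +y.
- nest_back (a point): Point on the nominal middle of the blue carrier block of the nest, 51 mm ahead of the seat. The carrier yields along +y on springs (2 N/mm, no preload, 10 mm travel), sideways it is rigid. Friction is about 0.6: a wheel pushed off-centre jams on one ball and does not centre itself; relieve the side force (clamp x) by shifting the wheel away from that ball.
- jaw (a joint): Travel of the sliding jaw along clamp +y, m; 0 = fully open, 0.11 = end. The jaw's brass pad (26 mm wide in x, 10 to 35 mm above the bed) has its face at clamp y = -75 mm + travel. It starts at 0 to 25 mm. Sliding friction 6 N; it stays where it is left. The threaded screw and T-handle behind it ride along and need not be turned.
- jaw_grip (a point): Grip point on the orange upright handle post on top of the sliding jaw: post 18 mm (clamp x) by 20 mm (clamp y), its top 18 mm above this point, the jaw's body 24 mm below it. It lies 22.5 mm behind the pad's face and 67 mm above the bed's top. Same axes as the clamp.
- jaw_pad (a point): Centre of the face of the brass jaw pad, which faces clamp +y.
- cup: Loose blue plastic bushing cup, 60 mm across, 50 mm tall, origin under its centre. Leave alone.
- hexset: Loose steel hex key set in a red holder 36 x 82 mm, 85 mm tall with the keys, origin under its centre. Leave alone.
- baseplate: Loose bronze-finish truck baseplate, 55 x 80 mm, 30 mm tall, near the clamp; origin under its centre. Leave alone.

How it is judged:
On the way:
1. the wheel, on the bed, bears on both balls of the nest at once (over 0.5 N each) with the jaw still clear of it (contact force between each of nest_c0, nest_c1 and wheel above 0.5 N and contact force between jaw_c0 and wheel below 0.05 N and z of wheel in the frame of seat below 0.004 m), for 0.2 s.
At the end, for the whole second after the job is handed in: the wheel lies flat on the bed (within 2 mm in height, 0.05 rad), at rest, and bears at once on both steel balls (over 0.3 N each) and on the brass pad of the jaw (over 0.5 N) (contact force between each of nest_c0, nest_c1 and wheel above 0.3 N and contact force between jaw_c0 and wheel above 0.5 N and z of wheel in the frame of seat between -0.002 and 0.002 m and angle between wheel's own z axis and vertical below 0.05 rad and linear speed of wheel below 0.005 m/s); the robot touches nothing.
It fails at once if the wheel is pressed on a ball or by the jaw pad with more than 18 N (contact force between any of nest_c0, nest_c1, jaw_c0 and wheel above 18 N).
It fails at once if a bystander (cup, hex key set, baseplate) is moved by more than 15 mm (distance of any of cup, hexset, baseplate from where it was at the start of the episode above 0.015 m).
It also fails if it takes over 72 s, if anything falls off the work surface, if the arm or the gripper's body presses on something with over 40 N, if the wrist force passes 120 N, or if a joint passes its speed limit or range.

### The arm

A 6-joint arm with a two-finger parallel gripper is mounted at the origin on the work surface. World frame = base frame: x ahead of the robot, y to its left, z up, the work surface at z = 0. Lengths are in m, angles in rad, forces in N, time in s.
With the tool pointing down it reaches from about 0.325 to 0.85 m from the base axis. Payload 15.5 kg.
Tool frame: the origin (TCP) lies midway between the tips of the shut fingers; the grasp point (between the pads) lies 19 mm behind it; z points along the fingers, y is the direction in which the jaws open and shut (so a half turn about z gives the same grasp; the last joint's range is limited). The gripper opens to 91 mm and grips with 3 to 60 N. Pads are 32 mm wide; open, the fingers measure 118 mm over their backs; the gripper's body (76 mm by 178 mm) begins 60 mm behind the grasp point.
Start: joints at [-1.379, 0.494, 1.345, -0, 1.302, -0.096], TCP at [0.177, -0.599, 0.214] pointing down, gripper open.
Joint ranges: [-2.91, 2.91], [-0.82, 2.16], [0.22, 2.67], [-1.22, 4.37], [0.12, 2.79], [-3.08, 3.08]. Speed limits (rad/s): [1.89, 1.89, 2.57, 3.01, 3.01, 3.01].

### API

Orientations are given as [roll, pitch, yaw] about the fixed x, y, z axes, in that order (R = Rz(yaw) Ry(pitch) Rx(roll)).
In Python, from cell import manip, cams, workorder gives the robot as it stands.
- The arm moves only by the tool move_arm, never from a script. Its argument "commands" is a list of rows, each a list of 7 numbers: the turn, a rotation vector about the tool's x, y, z in rad, then the shift along the tool's x, y, z in m, then the closure, from 0 (fully open) to 1 (shut). In form: [[rx, ry, rz, tx, ty, tz, grip], ...]. A call has 1 to 20 rows; each row shifts and turns the commanded pose from where the row before left it, along the tool's axes as they then stand; what a row does not reach is not made up. A row lasts 1/10 s, in which the tool goes at most 50 mm and 8.59 degrees, less where a joint would pass 70% of its speed; a pose out of reach is approached as far as the arm can. A call is refused whole if a number of a shift passes 0.05 or a number of a turn 0.15, either way. A call with a gripper value outside its range is refused whole. The fingers move at their own pace and stop on an object; "newtons" is the grip in N (left out, the last holds). Time passes only in rows, so rows that do not move let the fingers close. It gives the time, the measured TCP pose, the force and the opening at its end, in the units of the state.
- manip.get_state(): the state, without advancing time (a new reading comes with each control period).
- cams.grab_frame(name): name is "scene" or "top"; returns a dict with "color" (384x512x3 uint8, blue, green, red), "depth" (384x512 float32, m along the optical axis (not along the pixel's ray), 0 where there is no reading), "intrinsics" (3x3 intrinsics, pixels), "D" ([k1, k2, p1, p2, k3] as OpenCV has them; the pictures are not rectified), "R" (3x3) and "t" (3): a world point X has camera coordinates R X + t. Camera axes: x right, y down, z forward; pixel columns grow to the right and rows downward; lengths in m; the calibration is good to about 2 mm. A picture is of the moment at which its call begins.
- workorder.job_done(): hands the job in, once; it reports no verdict.
The state is a dict: "clock": time; "q": joint angles; "joint_velocities": joint speeds; "joint_efforts": joint torques, N m; "eef_pos": TCP position; "ee_rot": TCP orientation; "force": force on the tool from outside, world axes, zero at the start; "moment": the same for the moment, N m; "finger_gap": opening from 0.0 (shut) to 1.0 (fully open).
Only numpy, scipy, OpenCV 4.12 (cv2) and the standard library are available. Lean on these libraries where they do the work, as an engineer would, in place of code of your own. Each camera call takes 0.05 s, during which the arm holds its last target. There are 200 camera calls.

## Working session

There is one attempt and no reset: what is moved stays moved. The work goes in short steps, Python scripts to look and compute and a tool call to move; the robot and the scene stay as the last step left them, time stands still between calls to the robot, and variables do not carry over. Pictures are saved under pics/ and viewed, about 8 in all and at most 12, crops included, and the job is handed in when it is done.

Besides the shell and the picture viewer there is one more tool, called after "Call:" in YAML: its name, and indented under it one key for each argument. move_arm: Moves the arm, as the interface text tells. Its arguments: {"type":"object","properties":{"commands":{"type":"array"},"newtons":{"type":"number"}},"required":["commands"]}

```bash
mkdir -p pics; cat > h.py <<'E'
import numpy as np, cv2
from cell import manip, cams, workorder
def grab(n,save=None):
    f=cams.grab_frame(n)
    if save: cv2.imwrite(f'pics/{save}.png',f['color'])
    np.savez(f'{n}.npz',**{k:np.asarray(v) for k,v in f.items()})
    return f
def world(f,u,v,z=None):
    """pixel -> world, by depth or on the plane z"""
    K,D,R,t=[np.array(f[k],float) for k in('intrinsics','D','R','t')]
    p=cv2.undistortPoints(np.array([[[u,v]]],float),K,D)[0,0]
    r=np.array([p[0],p[1],1.])
    c=-R.T@t; d=R.T@r
    if z is None:
        s=float(np.median(f['depth'][int(v)-1:int(v)+2,int(u)-1:int(u)+2]))
    else: s=(z-c[2])/d[2]
    return c+s*d
def cloud(f):
    K,D,R,t=[np.array(f[k],float) for k in('intrinsics','D','R','t')]
    h,w=f['depth'].shape
    uv=np.stack(np.meshgrid(np.arange(w),np.arange(h)),-1).reshape(-1,1,2).astype(float)
    p=cv2.undistortPoints(uv,K,D)[:,0]
    X=(np.c_[p,np.ones(len(p))]*f['depth'].reshape(-1,1)-t)@R
    return X.reshape(h,w,3)
E
python3 - <<'E'
from h import *
a=grab('scene','s0');b=grab('top','t0')
for f in(a,b): print(np.round(f['intrinsics'],1).tolist(),np.round(-np.array(f['R']).T@f['t'],3),np.round(f['R'],3).tolist())
cv2.imwrite('pics/both.png',np.vstack([a['color'],b['color']])[:, :])
s=manip.get_state();print(s)
E
```

```text
[[434.4, 0.0, 249.7], [0.0, 434.4, 198.0], [0.0, 0.0, 1.0]] [ 1.178 -0.207  0.775] [[0.281, 0.96, 0.003], [0.703, -0.204, -0.681], [-0.653, 0.193, -0.732]]
[[403.7, 0.0, 257.7], [0.0, 403.7, 195.4], [0.0, 0.0, 1.0]] [ 0.444 -0.013  0.887] [[-0.021, -1.0, 0.022], [-0.989, 0.017, -0.15], [0.149, -0.025, -0.989]]
{'clock': 0.1, 'q': array([-1.37950709e+00,  4.94131337e-01,  1.34609186e+00,  2.69103723e-06,
        1.30247613e+00, -9.55222593e-02]), 'joint_velocities': array([ 0.00020789, -0.00208176, -0.00132676,  0.00065472, -0.00071817,
        0.00031522]), 'joint_efforts': array([ 6.20847131e-04, -8.80242991e+01, -3.82546699e+01,  7.08410447e-02,
        4.82547493e-02, -4.83859856e-05]), 'eef_pos': array([ 0.17673376, -0.59912872,  0.2133838 ]), 'ee_rot': array([-3.14049127e+00, -1.08133849e-04,  2.86810721e-01]), 'force': array([-0.15623154, -0.24922242, -0.43830686]), 'moment': array([ 0.00471798,  0.00339781, -0.01856552]), 'finger_gap': 1.002429900120492}
```

View pics/t0.png

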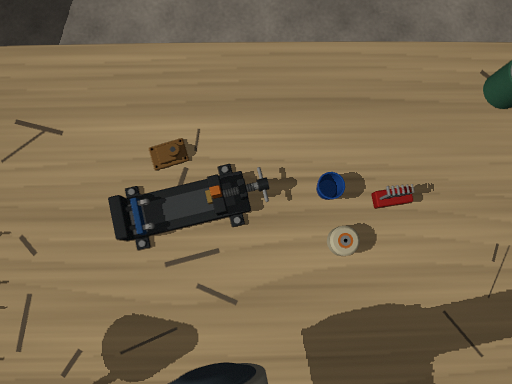

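View pics/s0.png

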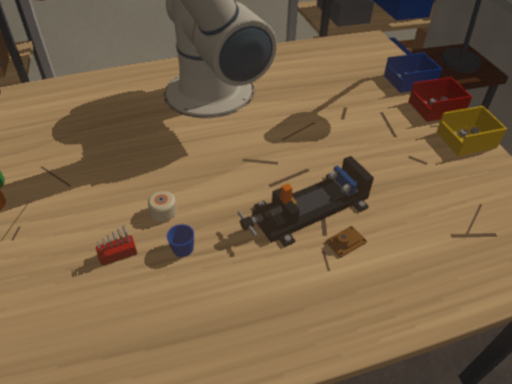

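Top view: wheel at (344,240), cup (331,186), hex set (392,197), clamp from the jaw at about (235,190) to the nest at (137,215), baseplate (170,153). The scene view agrees. Next I'll measure with the point clouds and take an enlarged crop.

```bash
python3 - <<'E'
from h import *
b=dict(np.load('top.npz'));a=dict(np.load('scene.npz'))
for n,f in(('top',b),('scene',a)):
    C=cloud(f);P=C.reshape(-1,3);col=f['color'].reshape(-1,3).astype(int)
    hsv=cv2.cvtColor(f['color'],cv2.COLOR_BGR2HSV).reshape(-1,3).astype(int)
    w0=world(b,344,240,.046)
    m=(np.hypot(*(P-w0)[:,:2].T)<.05)&(P[:,2]>.038)&(P[:,2]<.06)
    q=P[m];(cx,cy),r=cv2.minEnclosingCircle(q[:,:2].astype(np.float32))
    print(n,'wheel top',np.round([cx,cy,r,np.median(q[:,2])],4),m.sum())
    c0=world(b,190,207,.025)
    near=np.hypot(*(P-c0)[:,:2].T)<.22
    org=near&(hsv[:,0]>4)&(hsv[:,0]<18)&(hsv[:,1]>200)&(hsv[:,2]>110)&(P[:,2]>.07)
    if org.sum(): print(' orange',org.sum(),np.round(P[org].mean(0),4),np.round(P[org].max(0),4),np.round(P[org].min(0),4))
    bl=near&(hsv[:,0]>100)&(hsv[:,0]<125)&(hsv[:,1]>120)&(P[:,2]>.03)
    if bl.sum(): print(' blue',bl.sum(),np.round(P[bl].mean(0),4),cv2.minAreaRect(P[bl][:,:2].astype(np.float32)))
    dark=near&(hsv[:,2]<80)&(abs(P[:,2]-.025)<.005)
    print(' bed',cv2.minAreaRect(P[dark][:,:2].astype(np.float32)),np.median(P[dark][:,2]))
    fj=near&(hsv[:,2]<80)&(abs(P[:,2]-.075)<.005)&(P[:,1]>c0[1]+.07)
    print(' fixedjaw',cv2.minAreaRect(P[fj][:,:2].astype(np.float32)),fj.sum())
crop=lambda f,x0,y0,x1,y1,s:cv2.resize(f['color'][y0:y1,x0:x1],None,fx=s,fy=s,interpolation=cv2.INTER_CUBIC)
cv2.imwrite('pics/c1.png',cv2.convertScaleAbs(crop(b,105,160,275,250,4.5),alpha=2))
E
```

```text
top wheel top [ 0.4737 -0.2142  0.0322  0.0447] 713
 orange 67 [0.5744 0.0514 0.1089] [0.5824 0.0603 0.1113] [0.5642 0.0425 0.1059]
 blue 309 [0.5305 0.212  0.0634] ((0.5077191591262817, 0.11693704128265381), (0.2607470750808716, 0.12441578507423401), 89.49337768554688)
 bed ((0.5984572768211365, 0.13203689455986023), (0.17448705434799194, 0.2703552842140198), 12.881921768188477) 0.02424439491258723
 fixedjaw ((0.5286127328872681, 0.24955008924007416), (0.0903804823756218, 0.026092803105711937), 12.748730659484863) 562
scene wheel top [ 0.475  -0.212   0.0323  0.0463] 451
 orange 41 [0.5776 0.0525 0.1104] [0.5853 0.0607 0.1135] [0.5706 0.0444 0.1055]
 blue 42 [0.5386 0.2203 0.0621] ((0.5346165895462036, 0.21928764879703522), (0.06616182625293732, 0.006073319353163242), 12.427643775939941)
 bed ((0.6037703156471252, 0.13728047907352448), (0.18464763462543488, 0.2765876054763794), 12.586922645568848) 0.02618585399757424
 fixedjaw ((0.5320432186126709, 0.2517814338207245), (0.08846776932477951, 0.02658059448003769), 10.561846733093262) 284
```

View pics/c1.png

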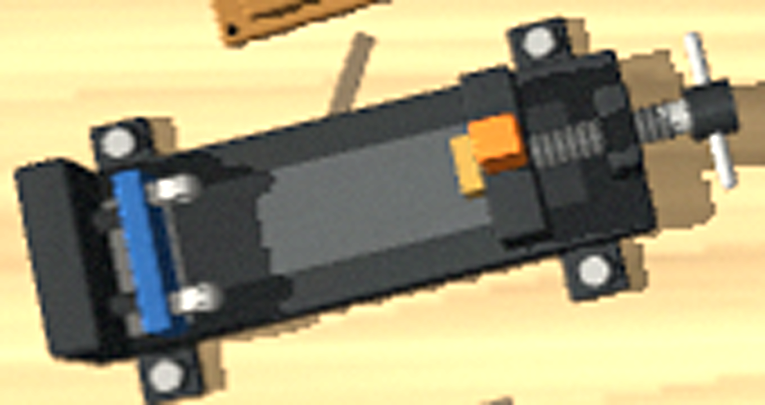

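The crop shows the balls at crop px (180,190) and (197,297), the orange post at (495,143), and the brass pad at (467,165) well clear. The clamp yaw is about 12.7°, its origin about (0.558, 0.127), and the jaw travel about 21 mm. I'll turn the tool so that tool x = clamp +y and tool y = clamp +x, then go to the wheel.

Call:
move_arm:
  commands:
    - [0,0,-0.137,0,0,0,0]
    - [0,0,-0.137,0,0,0,0]
    - [0,0,-0.137,0,0,0,0]
    - [0,0,-0.137,0,0,0,0]
    - [0,0,-0.137,0,0,0,0]
    - [0,0,-0.137,0,0,0,0]
    - [0,0,-0.137,0,0,0,0]
    - [0,0,-0.137,0,0,0,0]
    - [0,0,-0.137,0,0,0,0]
    - [0,0,-0.137,0,0,0,0]
    - [0,0,-0.137,0,0,0,0]
    - [0,0,0,0,0,0,0]

```text
clock: 1.3
eef_pos: [0.1768, -0.5993, 0.2136]
ee_rot: [3.142, -0.001, 1.797]
force: [-0.2, -0.1, -0.1]
finger_gap: 0.995
```

```bash
python3 - <<'E'
from h import *
psi=np.radians(12.7);X=np.array([np.cos(psi),np.sin(psi)]);Y=np.array([-X[1],X[0]])
O=np.array([.5582,.1267])
for n in('top','scene'):
    f=dict(np.load(n+'.npz'));P=cloud(f).reshape(-1,3)
    L=np.c_[(P[:,:2]-O)@X,(P[:,:2]-O)@Y,P[:,2]]
    # ball caps: above z 45, between block and bed
    for s in(-1,1):
        m=(abs(L[:,0]-s*26)<.5)
        m=(abs(L[:,0]-s*.026)<.013)&(L[:,1]>.045)&(L[:,1]<.076)&(L[:,2]>.040)&(L[:,2]<.062)
        q=L[m]
        from scipy.optimize import least_squares
        g=least_squares(lambda c:np.linalg.norm(q-c,axis=1)-.007,[s*.026,.064,.0475],loss='soft_l1',f_scale=.001).x
        print(n,s,m.sum(),np.round(q.mean(0)*1e3,1),np.round(g*1e3,1))
b=dict(np.load('top.npz'))
for u,v in((145,202.2),(148.8,226)):
    p=world(b,u,v,.0475)[:2]-O;print(np.round([p@X*1e3,p@Y*1e3],1))
E
```

```text
top -1 32 [-32.   70.4  52. ] [-31.3  72.2  47.3]
top 1 32 [19.5 70.5 51.7] [20.4 73.  47.7]
scene -1 24 [-28.   71.2  50.4] [-24.8  67.3  51.7]
scene 1 23 [23.6 71.3 51.2] [26.  66.8 50.4]
[19.1 72.7]
[-31.6  75.1]
```

Call:
move_arm:
  commands:
    - [0,0,0,0.031,0.0377,0,0.1]
    - [0,0,0,0.031,0.0377,0,0.1]
    - [0,0,0,0.031,0.0377,0,0.1]
    - [0,0,0,0.031,0.0377,0,0.1]
    - [0,0,0,0.031,0.0377,0,0.1]
    - [0,0,0,0.031,0.0377,0,0.1]
    - [0,0,0,0.031,0.0377,0,0.1]
    - [0,0,0,0.031,0.0377,0,0.1]
    - [0,0,0,0.031,0.0377,0,0.1]
    - [0,0,0,0.031,0.0377,0,0.1]
    - [0,0,0,0,0,0.04,0.1]
    - [0,0,0,0,0,0.04,0.1]
    - [0,0,0,0,0,0.02,0.1]
    - [0,0,0,0,0,0,0.1]
    - [0,0,0,0,0,0,0.1]
  newtons: 15

```text
clock: 2.8
eef_pos: [0.476, -0.2139, 0.1144]
ee_rot: [-3.141, -0.0, 1.791]
force: [0.4, -0.2, 1.0]
finger_gap: 0.898
```

```bash
python3 - <<'E'
from h import *
f=grab('scene');a=f['color'][130:290,80:280];cv2.imwrite('pics/c2.png',cv2.convertScaleAbs(cv2.resize(a,None,fx=3,fy=3,interpolation=cv2.INTER_CUBIC),alpha=1.3))
E
```

```text
(no output)
```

View pics/c2.png

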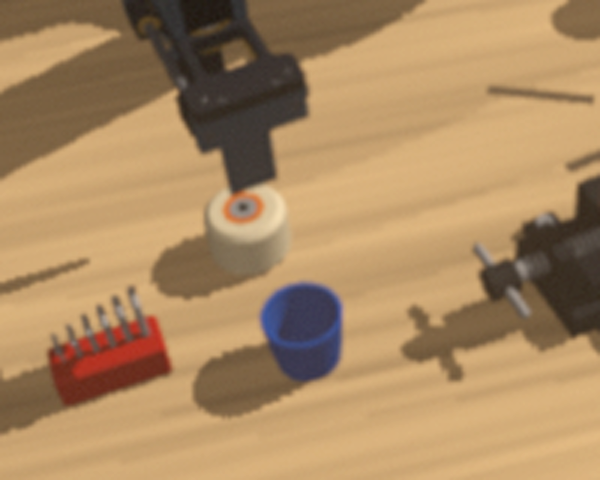

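The gripper straddles the wheel at crop (248,215) and is clear of the cup at (303,330). I'll descend and grip.

Call:
move_arm:
  commands:
    - [0,0,0,0,0,0.035,0.1]
    - [0,0,0,0,0,0.035,0.1]
    - [0,0,0,0,0,0.02,0.1]
    - [0,0,0,0,0,0.012,0.1]
    - [0,0,0,0,0,0,0.1]
    - [0,0,0,0,0,0,0.5]
    - [0,0,0,0,0,0,0.5]
    - [0,0,0,0,0,0,0.5]
    - [0,0,0,0,0,0,0.5]
    - [0,0,0,0,0,0,0.5]
    - [0,0,0,0,0,0,0.5]
    - [0,0,0,0,0,0,0.5]
  newtons: 15

```text
clock: 4.05
eef_pos: [0.4765, -0.2141, 0.013]
ee_rot: [3.14, 0.001, 1.794]
force: [-1.7, -1.0, 10.1]
finger_gap: 0.697
```

Call:
move_arm:
  commands:
    - [0,0,0,0,0,-0.02,0.5]
    - [0,0,0,0,0,-0.04,0.5]
    - [0,0,0,0,0,-0.04,0.5]
    - [0,0,0,0,0,-0.04,0.5]
    - [0,0,0,0,0,-0.02,0.5]
    - [0,0,0,0.0377,0.0168,0,0.5]
    - [0,0,0,0.0377,0.0168,0,0.5]
    - [0,0,0,0.0377,0.0168,0,0.5]
    - [0,0,0,0.0377,0.0168,0,0.5]
    - [0,0,0,0.0377,0.0168,0,0.5]
    - [0,0,0,0.0377,0.0168,0,0.5]
    - [0,0,0,0.0377,0.0168,0,0.5]
    - [0,0,0,0.0377,0.0168,0,0.5]
    - [0,0,0,0.0377,0.0168,0,0.5]
    - [0,0,0,0,0,0,0.5]
    - [0,0,0,0,0,0,0.5]

```text
clock: 5.65
eef_pos: [0.5481, 0.1513, 0.1722]
ee_rot: [3.141, 0.0, 1.796]
force: [-0.5, -0.8, -0.8]
finger_gap: 0.699
```

```bash
python3 - <<'E'
from h import *
f=grab('scene');a=f['color'][80:260,210:400];cv2.imwrite('pics/c3.png',cv2.convertScaleAbs(cv2.resize(a,None,fx=3,fy=3,interpolation=cv2.INTER_CUBIC),alpha=1.6))
E
```

```text
(no output)
```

View pics/c3.png

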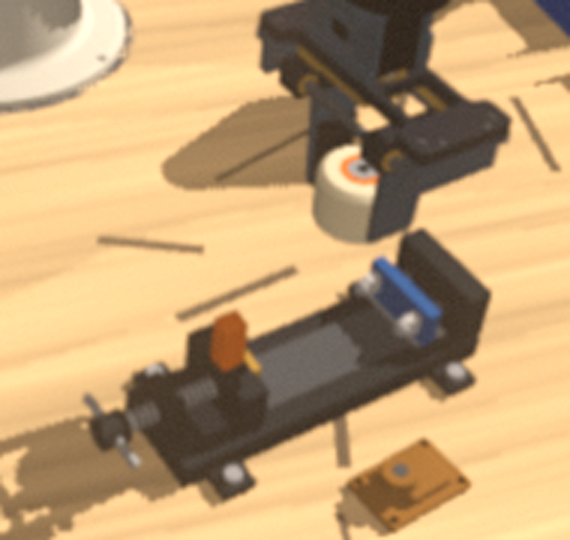

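The wheel is held level above the bed, and the balls show at crop (367,287) and (410,320). I'll lower it to about 2 mm above the bed.

Call:
move_arm:
  commands:
    - [0,0,0,0,0,0.04,0.5]
    - [0,0,0,0,0,0.04,0.5]
    - [0,0,0,0,0,0.035,0.5]
    - [0,0,0,0,0,0.015,0.5]
    - [0,0,0,0,0,0,0.5]
    - [0,0,0,0,0,0,0.5]

```text
clock: 6.3
eef_pos: [0.5486, 0.1497, 0.0426]
ee_rot: [3.141, 0.0, 1.793]
force: [0.1, -0.0, -0.7]
finger_gap: 0.704
```

```bash
python3 - <<'E'
from h import *
psi=np.radians(12.7);X=np.array([np.cos(psi),np.sin(psi)]);Y=np.array([-X[1],X[0]]);O=np.array([.5582,.1267])
f=dict(np.load('scene.npz'))
for u,v in((332.3,175.7),(346.7,186.7)):
    p=world(f,u,v,.0475)[:2]-O;print(np.round([p@X*1e3,p@Y*1e3],1))
for p in((.5481,.1513),):
    p=np.array(p)-O;print('tcp',np.round([p@X*1e3,p@Y*1e3],1))
s=manip.get_state();print(s['eef_pos'],s['force'],s['moment'])
E
```

```text
[-28.1  78.5]
[18.6 86.2]
tcp [-4.4 26.2]
[0.54859673 0.14974699 0.04262258] [ 0.11968232 -0.01953725 -0.66810203] [ 0.00297979 -0.16460844 -0.0323668 ]
```

Call:
move_arm:
  commands:
    - [0,0,0,0,0,0.0015,0.5]
    - [0,0,0,0,0,0.0015,0.5]
    - [0,0,0,0,0,0.001,0.5]
    - [0,0,0,0,0,0,0.5]
    - [0,0,0,0,0,0,0.5]

```text
clock: 6.8
eef_pos: [0.5484, 0.1506, 0.0381]
ee_rot: [3.141, -0.0, 1.794]
force: [0.9, 0.4, -0.9]
finger_gap: 0.695
```

Call:
move_arm:
  commands:
    - [0,0,0,0,0,0.0005,0.5]
    - [0,0,0,0,0,0.0005,0.5]
    - [0,0,0,0,0,0.0,0.5]
    - [0,0,0,0,0,0,0.5]

```text
clock: 7.2
eef_pos: [0.5485, 0.1506, 0.0377]
ee_rot: [3.141, 0.0, 1.794]
force: [-4.2, -0.7, 13.4]
finger_gap: 0.699
```

It's touching the bed. I'll release to let it settle flat, then regrip lightly so that slip limits the push.

Call:
move_arm:
  commands:
    - [0,0,0,0,0,-0.0005,0.5]
    - [0,0,0,0,0,-0.0003,0.25]
    - [0,0,0,0,0,0,0.22]
    - [0,0,0,0,0,0,0.22]
    - [0,0,0,0,0,0,0.22]
    - [0,0,0,0,0,0,0.5]
    - [0,0,0,0,0,0,0.5]
    - [0,0,0,0,0,0,0.5]
    - [0,0,0,0,0,0,0.5]
    - [0,0,0,0,0,0,0.5]
  newtons: 8

```text
clock: 8.2
eef_pos: [0.5483, 0.1506, 0.0377]
ee_rot: [-3.141, -0.0, 1.794]
force: [0.9, 0.7, -1.3]
finger_gap: 0.702
```

Call:
move_arm:
  commands:
    - [0,0,0,0.002,0,0,0.5]
    - [0,0,0,0.002,0,0,0.5]
    - [0,0,0,0.002,0,0,0.5]
    - [0,0,0,0.002,0,0,0.5]
    - [0,0,0,0,0,0,0.5]
    - [0,0,0,0,0,0,0.5]

```text
clock: 8.8
eef_pos: [0.5465, 0.1584, 0.0377]
ee_rot: [-3.142, -0.0, 1.794]
force: [0.6, 0.2, -1.1]
finger_gap: 0.701
```

Call:
move_arm:
  commands:
    - [0,0,0,0.001,0,0,0.5]
    - [0,0,0,0.001,0,0,0.5]
    - [0,0,0,0.001,0,0,0.5]
    - [0,0,0,0,0,0,0.5]
    - [0,0,0,0,0,0,0.5]

```text
clock: 9.3
eef_pos: [0.5459, 0.1613, 0.0377]
ee_rot: [-3.142, -0.0, 1.794]
force: [-0.1, -0.1, -1.5]
finger_gap: 0.702
```

Call:
move_arm:
  commands:
    - [0,0,0,0.001,0,0,0.5]
    - [0,0,0,0.001,0,0,0.5]
    - [0,0,0,0,0,0,0.5]
    - [0,0,0,0,0,0,0.5]

```text
clock: 9.7
eef_pos: [0.5455, 0.1633, 0.0377]
ee_rot: [3.142, 0.0, 1.794]
force: [0.4, -0.2, -2.1]
finger_gap: 0.701
```

Call:
move_arm:
  commands:
    - [0,0,0,0.001,0,0,0.5]
    - [0,0,0,0.001,0,0,0.5]
    - [0,0,0,0,0,0,0.5]
    - [0,0,0,0,0,0,0.5]

```text
clock: 10.1
eef_pos: [0.545, 0.1652, 0.0377]
ee_rot: [-3.142, -0.0, 1.794]
force: [0.2, -1.0, -0.8]
finger_gap: 0.699
```

Call:
move_arm:
  commands:
    - [0,0,0,0.001,0,0,0.5]
    - [0,0,0,0.0005,0,0,0.5]
    - [0,0,0,0,0,0,0.5]
    - [0,0,0,0,0,0,0.5]

```text
clock: 10.5
eef_pos: [0.5447, 0.1666, 0.0377]
ee_rot: [-3.142, 0.0, 1.794]
force: [0.1, 0.0, -1.6]
finger_gap: 0.698
```

Call:
move_arm:
  commands:
    - [0,0,0,0.001,0,0,0.5]
    - [0,0,0,0,0,0,0.5]
    - [0,0,0,0,0,0,0.5]
    - [0,0,0,0,0,0,0.5]

```text
clock: 10.9
eef_pos: [0.5444, 0.1676, 0.0377]
ee_rot: [-3.142, 0.0, 1.794]
force: [0.3, -1.7, -1.2]
finger_gap: 0.699
```

Call:
move_arm:
  commands:
    - [0,0,0,0.001,0,0,0.5]
    - [0,0,0,0,0,0,0.5]
    - [0,0,0,0,0,0,0.5]

```text
clock: 11.2
eef_pos: [0.5442, 0.1685, 0.0377]
ee_rot: [3.142, 0.0, 1.794]
force: [0.4, -5.3, -1.2]
finger_gap: 0.698
```

Call:
move_arm:
  commands:
    - [0,0,0,0,0,0,0.5]

```text
clock: 11.3
eef_pos: [0.5442, 0.1685, 0.0377]
ee_rot: [-3.141, 0.0, 1.794]
force: [0.9, -4.0, -0.6]
finger_gap: 0.703
```

```bash
cat >> h.py <<'E'
def rd(n=8):
    """mean force over camera-call time, in tool axes (x=clamp y, y=clamp x)"""
    F=[]
    for _ in range(n):
        cams.grab_frame('top');s=manip.get_state();F.append(np.r_[s['force'],s['moment']])
    F=np.array(F);y=s['ee_rot'][2]
    R=np.array([[np.cos(y),np.sin(y),0],[np.sin(y),-np.cos(y),0],[0,0,-1]])
    m=F.mean(0);print('t',s['clock'],'tcp',np.round(s['eef_pos'],4),'F tool',np.round(R@m[:3],2),'M tool',np.round(R@m[3:],3),'sd',np.round(F.std(0)[:3],2))
E
python3 -c "
from h import *;rd()"
```

```text
t 11.7 tcp [0.5442 0.1686 0.0377] F tool [-3.86 -0.92  1.19] M tool [ 0.006 -0.737  0.065] sd [0.62 0.36 0.45]
```

The y force rises at TCP y≈43, with a side force toward -x, so it bears mainly on the +x ball. I'll shift away from it.

Call:
move_arm:
  commands:
    - [0,0,0,0,-0.0004,0,0.5]
    - [0,0,0,0,0,0,0.5]
    - [0,0,0,0,0,0,0.5]

```text
clock: 12.0
eef_pos: [0.5437, 0.1685, 0.0377]
ee_rot: [-3.141, -0.0, 1.794]
force: [-0.3, -2.6, -0.8]
finger_gap: 0.701
```

```bash
python3 -c "
from h import *;rd()"
```

```text
t 12.4 tcp [0.5438 0.1685 0.0377] F tool [-3.56 -1.35  0.69] M tool [ 0.132 -0.626  0.032] sd [0.53 0.5  0.5 ]
```

Call:
move_arm:
  commands:
    - [0,0,0,0,-0.0004,0,0.5]
    - [0,0,0,0,0,0,0.5]
    - [0,0,0,0,0,0,0.5]

```text
clock: 12.7
eef_pos: [0.5436, 0.1684, 0.0378]
ee_rot: [3.141, 0.0, 1.794]
force: [0.5, -2.8, -2.0]
finger_gap: 0.698
```

```bash
python3 -c "
from h import *;rd()"
```

```text
t 13.1 tcp [0.5436 0.1685 0.0378] F tool [-3.28 -0.03  1.94] M tool [-0.162 -0.57   0.049] sd [0.58 0.37 0.32]
```

Call:
move_arm:
  commands:
    - [0,0,0,0,-0.0005,0,0.5]
    - [0,0,0,0,0,0,0.5]
    - [0,0,0,0,0,0,0.5]

```text
clock: 13.4
eef_pos: [0.5434, 0.1684, 0.0378]
ee_rot: [3.141, 0.0, 1.794]
force: [4.3, -2.5, -2.2]
finger_gap: 0.697
```

```bash
python3 -c "
from h import *;rd()"
```

```text
t 13.8 tcp [0.5434 0.1684 0.0378] F tool [-2.91  4.52  2.82] M tool [-0.898 -0.569  0.102] sd [0.36 0.21 0.51]
```

Call:
move_arm:
  commands:
    - [0,0,0,0,-0.0005,0,0.5]
    - [0,0,0,0,0,0,0.5]
    - [0,0,0,0,0,0,0.5]

```text
clock: 14.1
eef_pos: [0.5433, 0.1683, 0.0379]
ee_rot: [3.14, 0.0, 1.794]
force: [6.2, -1.6, -2.4]
finger_gap: 0.7
```

```bash
python3 -c "
from h import *;rd()"
```

```text
t 14.5 tcp [0.5433 0.1684 0.0379] F tool [-2.84  5.93  2.79] M tool [-1.165 -0.569  0.094] sd [0.63 0.52 0.52]
```

Call:
move_arm:
  commands:
    - [0,0,0,0,0.0007,0,0.5]
    - [0,0,0,0,0,0,0.5]
    - [0,0,0,0.0008,0,0,0.5]
    - [0,0,0,0,0,0,0.5]

```text
clock: 14.9
eef_pos: [0.5432, 0.1692, 0.0378]
ee_rot: [3.141, 0.0, 1.794]
force: [4.4, -4.4, -1.3]
finger_gap: 0.705
```

```bash
python3 -c "
from h import *;rd()"
```

```text
t 15.3 tcp [0.5432 0.1691 0.0378] F tool [-4.31  4.01  0.81] M tool [-0.815 -0.78   0.054] sd [0.52 0.4  0.31]
```

Call:
move_arm:
  commands:
    - [0,0,0,0,0.0006,0,0.5]
    - [0,0,0,0,0,0,0.5]
    - [0,0,0,0,0,0,0.5]

```text
clock: 15.6
eef_pos: [0.5433, 0.1692, 0.0377]
ee_rot: [-3.141, 0.0, 1.794]
force: [1.6, -4.6, 1.5]
finger_gap: 0.703
```

```bash
python3 -c "
from h import *;rd()"
```

```text
t 16.0 tcp [0.5434 0.1692 0.0377] F tool [-4.5  -0.36 -0.88] M tool [-0.062 -0.781 -0.038] sd [0.63 0.43 0.64]
```

Call:
move_arm:
  commands:
    - [0,0,0,0,0.0003,0,0.5]
    - [0,0,0,0,0,0,0.5]
    - [0,0,0,0,0,0,0.5]

```text
clock: 16.3
eef_pos: [0.5434, 0.1692, 0.0377]
ee_rot: [-3.141, 0.0, 1.794]
force: [-2.0, -5.0, 2.6]
finger_gap: 0.701
```

```bash
python3 -c "
from h import *;rd()"
```

```text
t 16.7 tcp [0.5434 0.1692 0.0377] F tool [-4.6  -2.87 -2.61] M tool [ 0.356 -0.794 -0.047] sd [0.74 0.34 0.6 ]
```

Side force changes sign within about 0.2 mm of travel while Fy stays around 4.5 N, so both balls are bearing. I'll re-centre, hold, and release slowly.

Call:
move_arm:
  commands:
    - [0,0,0,0,-0.0002,0,0.5]
    - [0,0,0,0,0,0,0.5]
    - [0,0,0,0,0,0,0.5]

```text
clock: 17.0
eef_pos: [0.5434, 0.1692, 0.0377]
ee_rot: [-3.141, -0.0, 1.794]
force: [-1.3, -5.7, 2.1]
finger_gap: 0.702
```

```bash
python3 -c "
from h import *;rd()"
```

```text
t 17.4 tcp [0.5434 0.1692 0.0377] F tool [-4.6  -2.23 -1.78] M tool [ 0.345 -0.785 -0.06 ] sd [0.45 0.47 0.4 ]
```

Call:
move_arm:
  commands:
    - [0,0,0,0,-0.0002,0,0.5]
    - [0,0,0,0,0,0,0.5]
    - [0,0,0,0,0,0,0.5]

```text
clock: 17.7
eef_pos: [0.5434, 0.1692, 0.0377]
ee_rot: [-3.141, -0.0, 1.794]
force: [-0.7, -4.8, 1.2]
finger_gap: 0.7
```

```bash
python3 -c "
from h import *;rd()"
```

```text
t 18.1 tcp [0.5434 0.1692 0.0377] F tool [-4.61 -1.99 -0.49] M tool [ 0.259 -0.769 -0.083] sd [0.42 0.45 0.36]
```

Call:
move_arm:
  commands:
    - [0,0,0,0,-0.0003,0,0.5]
    - [0,0,0,0,0,0,0.5]
    - [0,0,0,0,0,0,0.5]

```text
clock: 18.4
eef_pos: [0.5433, 0.1692, 0.0378]
ee_rot: [3.141, -0.0, 1.794]
force: [0.9, -4.0, -0.3]
finger_gap: 0.699
```

```bash
python3 -c "
from h import *;rd()"
```

```text
t 18.8 tcp [0.5433 0.1692 0.0377] F tool [-4.47 -0.57  0.22] M tool [-0.064 -0.808 -0.029] sd [0.47 0.21 0.35]
```

Balanced, so I'll release, lift and go above the post.

Call:
move_arm:
  commands:
    - [0,0,0,0,0,0,0.25]
    - [0,0,0,0,0,0,0.15]
    - [0,0,0,0,0,0,0.1]
    - [0,0,0,0,0,0,0.1]
    - [0,0,0,0,0,-0.01,0.1]
    - [0,0,0,0,0,-0.03,0.1]
    - [0,0,0,0,0,-0.04,0.1]
    - [0,0,0,0,0,-0.03,0.1]
    - [0,0,0,-0.03,0.0015,0,0.3]
    - [0,0,0,-0.03,0.0015,0,0.4]
    - [0,0,0,-0.03,0.0015,0,0.4]
    - [0,0,0,-0.031,0.0015,0,0.4]
    - [0,0,0,0,0,0,0.4]
    - [0,0,0,0,0,0,0.4]

```text
clock: 20.2
eef_pos: [0.5758, 0.0522, 0.1482]
ee_rot: [3.141, -0.0, 1.792]
force: [-0.7, 0.0, 0.3]
finger_gap: 0.605
```

```bash
python3 - <<'E'
from h import *
rd(4)
a=grab('scene')['color'][110:250,230:390];b=grab('top')['color'][150:255,105:265]
A=cv2.resize(a,(720,630)[:2] if 0 else (640,560),interpolation=cv2.INTER_CUBIC)
cv2.imwrite('pics/c4.png',cv2.convertScaleAbs(A,alpha=1.6))
cv2.imwrite('pics/c5.png',cv2.convertScaleAbs(cv2.resize(b,(640,420),interpolation=cv2.INTER_CUBIC),alpha=1.8))
E
```

```text
t 20.4 tcp [0.5755 0.0534 0.1479] F tool [0.47 0.13 0.22] M tool [-0.092 -0.024  0.023] sd [0.54 0.2  0.83]
```

View pics/c4.png

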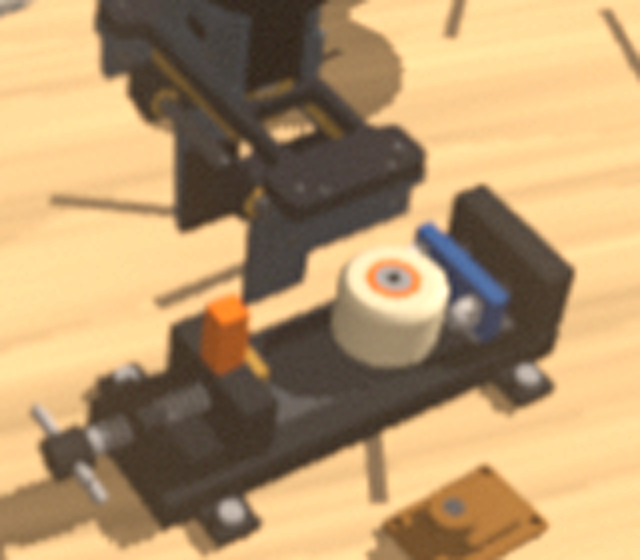

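View pics/c5.png

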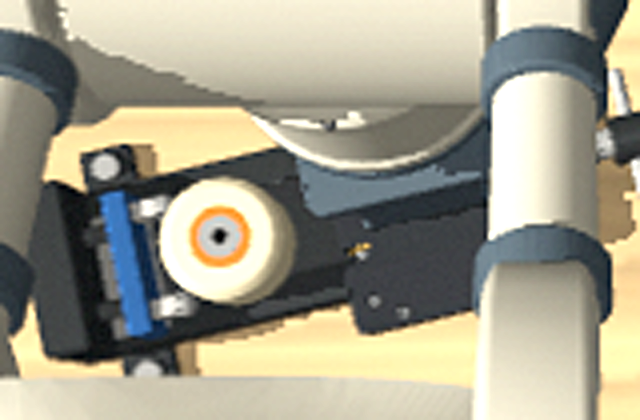

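The wheel (top-crop centre 220,237) sits against both balls at (150,207) and (178,303), with the jaw pad far behind. Next I'll check the post location before descending.

```bash
python3 - <<'E'
from h import *
f=dict(np.load('scene.npz'))
print(world(f,286.5,185.8,.110))
P=cloud(f).reshape(-1,3);hsv=cv2.cvtColor(f['color'],cv2.COLOR_BGR2HSV).reshape(-1,3).astype(int)
m=(hsv[:,0]>4)&(hsv[:,0]<18)&(hsv[:,1]>190)&(hsv[:,2]>90)&(P[:,2]>.106)&(np.hypot(P[:,0]-.576,P[:,1]-.052)<.03)
q=P[m][:,:2].astype(np.float32);print(m.sum(),cv2.minAreaRect(q),P[m][:,2].max())
E
```

```text
[0.57205228 0.05439361 0.11      ]
51 ((0.5762313008308411, 0.05248308181762695), (0.01365489698946476, 0.017110051587224007), 17.654306411743164) 0.1142913235065986
```

Call:
move_arm:
  commands:
    - [0,0,0,0,0,0.025,0.4]
    - [0,0,0,0,0,0.025,0.4]
    - [0,0,0,0,0,0.015,0.4]
    - [0,0,0,0,0,0.009,0.4]
    - [0,0,0,0,0,0,0.4]
    - [0,0,0,0,0,0,0.85]
    - [0,0,0,0,0,0,0.85]
    - [0,0,0,0,0,0,0.85]
    - [0,0,0,0,0,0,0.85]
    - [0,0,0,0,0,0,0.85]
    - [0,0,0,0,0,0,0.85]
  newtons: 15

```text
clock: 21.6
eef_pos: [0.5741, 0.0522, 0.0738]
ee_rot: [-3.139, -0.0, 1.794]
force: [-11.1, -4.6, 8.5]
finger_gap: 0.196
```

```bash
python3 -c "
from h import *;rd(4);print(manip.get_state()['finger_gap'])"
```

```text
t 21.8 tcp [0.574  0.0522 0.0738] F tool [ -0.99 -11.05  -9.5 ] M tool [ 1.565 -0.3   -0.016] sd [0.35 0.66 0.38]
0.19444368898135114
```

Post gripped (17.7 mm). I'll relieve the 11 N side load.

Call:
move_arm:
  commands:
    - [0,0,0,0,-0.001,-0.0005,0.85]
    - [0,0,0,0,0,0,0.85]
    - [0,0,0,0,0,0,0.85]

```text
clock: 22.1
eef_pos: [0.574, 0.0522, 0.0739]
ee_rot: [-3.14, -0.0, 1.794]
force: [-5.0, -2.7, -5.6]
finger_gap: 0.193
```

```bash
python3 -c "
from h import *;rd(4)"
```

```text
t 22.3 tcp [0.5741 0.0522 0.0739] F tool [-1.51 -5.41  5.12] M tool [ 0.62  -0.317 -0.044] sd [0.63 0.33 0.21]
```

Call:
move_arm:
  commands:
    - [0,0,0,0.001,-0.0008,0.0002,0.85]
    - [0,0,0,0.002,0,0,0.85]
    - [0,0,0,0.003,0,0,0.85]
    - [0,0,0,0.004,0,0,0.85]
    - [0,0,0,0.004,0,0,0.85]
    - [0,0,0,0.004,0,0,0.85]
    - [0,0,0,0.004,0,0,0.85]

```text
clock: 23.0
eef_pos: [0.5693, 0.0732, 0.0739]
ee_rot: [-3.142, 0.001, 1.794]
force: [-0.4, -7.1, -6.7]
finger_gap: 0.196
```

```bash
python3 -c "
from h import *;rd(4)"
```

```text
t 23.2 tcp [0.5692 0.0737 0.0739] F tool [-0.31 -1.13  6.85] M tool [ 0.158 -0.133 -0.039] sd [0.89 2.34 0.78]
```

Call:
move_arm:
  commands:
    - [0,0,0,0.002,0,0.0003,0.85]
    - [0,0,0,0.004,0,0,0.85]
    - [0,0,0,0.004,0,0,0.85]
    - [0,0,0,0.004,0,0,0.85]
    - [0,0,0,0.004,0,0,0.85]
    - [0,0,0,0.004,0,0,0.85]
    - [0,0,0,0.004,0,0,0.85]
    - [0,0,0,0.003,0,0,0.85]
    - [0,0,0,0.002,0,0,0.85]
    - [0,0,0,0.001,0,0,0.85]
    - [0,0,0,0.001,0,0,0.85]

```text
clock: 24.3
eef_pos: [0.562, 0.1053, 0.0739]
ee_rot: [3.142, 0.001, 1.794]
force: [-1.0, -6.7, -1.8]
finger_gap: 0.196
```

```bash
python3 - <<'E'
from h import *
rd(4)
a=grab('scene')['color'][130:220,260:370]
cv2.imwrite('pics/c6.png',cv2.convertScaleAbs(cv2.resize(a,None,fx=6,fy=6,interpolation=cv2.INTER_CUBIC),alpha=1.8))
E
```

```text
t 24.5 tcp [0.562  0.1054 0.0739] F tool [-4.53 -2.98  2.32] M tool [ 0.502 -0.736 -0.074] sd [0.67 0.16 0.65]
```

View pics/c6.png

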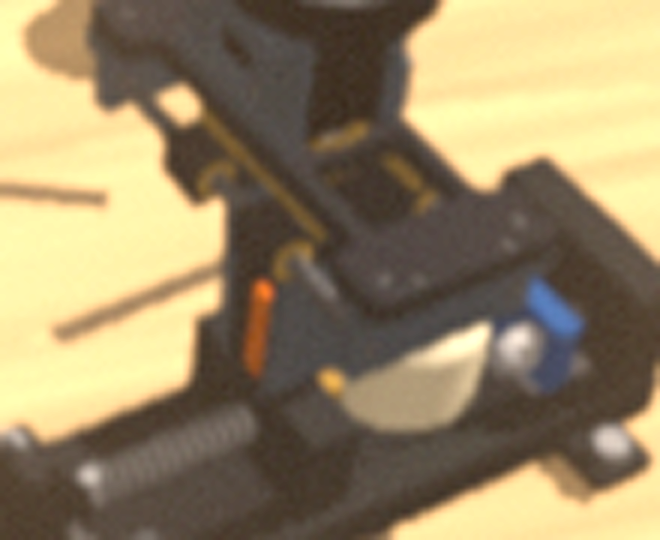

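The pad (330,380) is now near the wheel's rim at (345,390). From here, slow steps, watching the force.

Call:
move_arm:
  commands:
    - [0,0,0,0.001,-0.0003,0,0.85]
    - [0,0,0,0.001,0,0,0.85]
    - [0,0,0,0.001,0,0,0.85]
    - [0,0,0,0,0,0,0.85]

```text
clock: 24.95
eef_pos: [0.5613, 0.1083, 0.0739]
ee_rot: [3.141, 0.001, 1.794]
force: [-0.5, -4.5, -3.9]
finger_gap: 0.198
```

```bash
python3 -c "
from h import *;rd(4)"
```

```text
t 25.15 tcp [0.5613 0.1083 0.0739] F tool [-5.   -0.31  3.63] M tool [ 0.302 -0.867 -0.043] sd [0.35 0.6  0.29]
```

Call:
move_arm:
  commands:
    - [0,0,0,0.001,0,0,0.85]
    - [0,0,0,0.001,0,0,0.85]
    - [0,0,0,0.001,0,0,0.85]
    - [0,0,0,0,0,0,0.85]

```text
clock: 25.55
eef_pos: [0.5607, 0.1113, 0.0739]
ee_rot: [3.141, 0.0, 1.794]
force: [-0.8, -3.7, -2.5]
finger_gap: 0.2
```

```bash
python3 -c "
from h import *;rd(4)"
```

```text
t 25.75 tcp [0.5606 0.1113 0.0739] F tool [-5.3  -1.14  2.32] M tool [ 0.239 -0.891 -0.068] sd [0.28 0.74 0.47]
```

Call:
move_arm:
  commands:
    - [0,0,0,0.001,0,0,0.85]
    - [0,0,0,0.001,0,0,0.85]
    - [0,0,0,0,0,0,0.85]

```text
clock: 26.05
eef_pos: [0.5602, 0.1134, 0.0739]
ee_rot: [3.141, 0.0, 1.794]
force: [0.3, -4.9, -2.3]
finger_gap: 0.199
```

```bash
python3 -c "
from h import *;rd(4)"
```

```text
t 26.25 tcp [0.5602 0.1134 0.0739] F tool [-5.39 -0.84  1.96] M tool [ 0.151 -0.872 -0.081] sd [0.53 0.28 0.5 ]
```

Call:
move_arm:
  commands:
    - [0,0,0,0.001,0,0,0.85]
    - [0,0,0,0.001,0,0,0.85]
    - [0,0,0,0,0,0,0.85]

```text
clock: 26.55
eef_pos: [0.5598, 0.1153, 0.0739]
ee_rot: [3.141, 0.0, 1.794]
force: [0.1, -5.8, -1.9]
finger_gap: 0.196
```

```bash
python3 -c "
from h import *;rd(4)"
```

```text
t 26.75 tcp [0.5597 0.1153 0.0739] F tool [-5.15 -0.17  1.49] M tool [ 0.155 -0.908 -0.05 ] sd [0.33 0.33 0.28]
```

Call:
move_arm:
  commands:
    - [0,0,0,0.001,0,0,0.85]
    - [0,0,0,0,0,0,0.85]

```text
clock: 26.95
eef_pos: [0.5595, 0.1162, 0.0739]
ee_rot: [3.141, 0.0, 1.794]
force: [1.1, -5.6, -1.4]
finger_gap: 0.196
```

```bash
python3 -c "
from h import *;rd(4)"
```

```text
t 27.15 tcp [0.5595 0.1162 0.0739] F tool [-5.82  0.09  1.89] M tool [ 0.161 -1.044 -0.034] sd [0.24 0.48 0.34]
```

Call:
move_arm:
  commands:
    - [0,0,0,0.001,0,0,0.85]
    - [0,0,0,0,0,0,0.85]

```text
clock: 27.35
eef_pos: [0.5593, 0.1171, 0.0739]
ee_rot: [3.141, 0.001, 1.794]
force: [1.8, -7.4, -0.8]
finger_gap: 0.198
```

```bash
python3 -c "
from h import *;rd(4)"
```

```text
t 27.55 tcp [0.5593 0.1171 0.0739] F tool [-7.93 -0.52  1.61] M tool [ 0.189 -1.283 -0.038] sd [0.27 0.42 0.52]
```

Pad contact is showing at about 2.5 N over the 5.3 N slide friction. I'll push 0.8 mm more.

Call:
move_arm:
  commands:
    - [0,0,0,0.0008,0,0,0.85]
    - [0,0,0,0,0,0,0.85]

```text
clock: 27.75
eef_pos: [0.5592, 0.1177, 0.0739]
ee_rot: [3.141, 0.001, 1.794]
force: [1.9, -9.8, -2.2]
finger_gap: 0.198
```

```bash
python3 -c "
from h import *;rd(6)"
```

```text
t 28.05 tcp [0.5591 0.1177 0.0739] F tool [-8.97 -0.08  1.74] M tool [ 0.203 -1.464 -0.037] sd [0.15 0.27 0.35]
```

About 3.7 N on the pad. I'll unload the arm a little, release and lift clear.

Call:
move_arm:
  commands:
    - [0,0,0,-0.0005,0,0,0.85]
    - [0,0,0,0,0,0,0.85]

```text
clock: 28.25
eef_pos: [0.5592, 0.1177, 0.0739]
ee_rot: [3.141, 0.0, 1.794]
force: [1.6, -3.9, -0.6]
finger_gap: 0.193
```

```bash
python3 -c "
from h import *;rd(6)"
```

```text
t 28.55 tcp [0.5592 0.1177 0.0739] F tool [-5.17  0.92 -0.12] M tool [-0.003 -0.838 -0.053] sd [0.29 0.35 0.63]
```

Call:
move_arm:
  commands:
    - [0,0,0,0,0,0,0.7]
    - [0,0,0,0,0,0,0.6]
    - [0,0,0,0,0,0,0.5]
    - [0,0,0,0,0,0,0.5]
    - [0,0,0,0,0,-0.01,0.5]
    - [0,0,0,0,0,-0.03,0.5]
    - [0,0,0,0,0,-0.04,0.5]
    - [0,0,0,-0.02,0,-0.04,0.5]
    - [0,0,0,-0.04,0,-0.02,0.5]
    - [0,0,0,-0.05,0,0,0.5]
    - [0,0,0,-0.05,0,0,0.5]
    - [0,0,0,-0.05,0,0,0.5]
    - [0,0,0,0,0,0,0.5]
    - [0,0,0,0,0,0,0.5]

```text
clock: 29.95
eef_pos: [0.6052, -0.0882, 0.2141]
ee_rot: [3.141, -0.0, 1.792]
force: [0.6, 0.7, 0.4]
finger_gap: 0.502
```

```bash
python3 - <<'E'
from h import *
a=grab('scene')['color'][130:230,250:370];b=grab('top')['color'][170:245,110:250]
A=cv2.resize(a,(480,400),interpolation=cv2.INTER_CUBIC);B=cv2.resize(b,(800-480,171),interpolation=cv2.INTER_CUBIC)
B=cv2.copyMakeBorder(B,0,400-171,0,0,cv2.BORDER_CONSTANT)
B=cv2.resize(b,(747,400),interpolation=cv2.INTER_CUBIC)
C=np.zeros((600,750,3),np.uint8);C[:400,:747]=B;C[400:,:240]=cv2.resize(a,(240,200))
cv2.imwrite('pics/c7.png',cv2.convertScaleAbs(C,alpha=1.8))
E
```

```text
(no output)
```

View pics/c7.png

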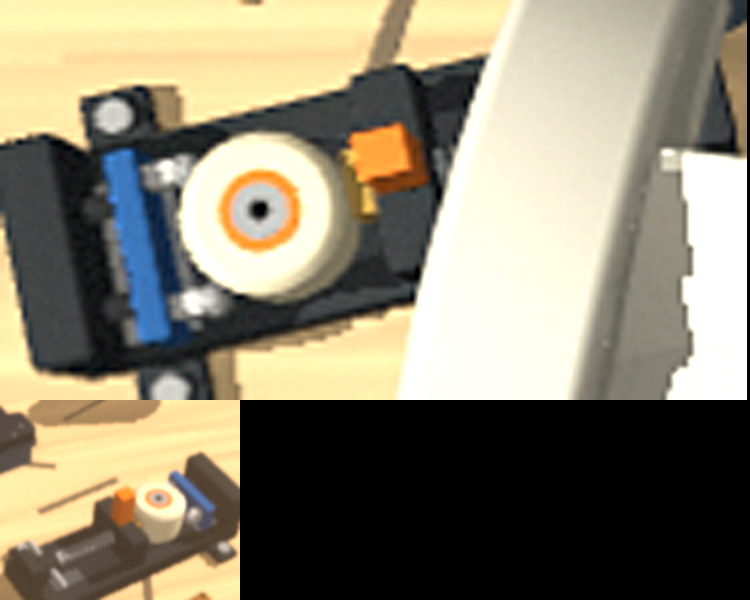

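The wheel lies flat between the pad (360,185) and both balls (170,170 and 200,300), and the arm is clear. Handing in.

```bash
python3 -c "
from h import *;print(manip.get_state()['clock']);print(workorder.job_done())"
```

```text
30.05
the job is handed in; nothing more can be done
None
```

The wheel is on the clamp bed in the nest, with the jaw bearing lightly on it. I handed the job in at 30.05 s of the 72 s allowed; the hand-in returned no verdict.

- **Nesting:** I set the wheel on the bed and nudged it along clamp +y with a light grip, the jaw still well clear. It met the balls about 8 mm beyond nominal and 4–5 mm to the -x side. I then moved it sideways until the side force was about 0.6 N with about 4.5 N along y. The side force changed sign within about 0.2 mm, so both balls were bearing.
- **Jaw:** I slid the orange post up until the force rose about 3.7 N above the roughly 5.3 N sliding friction. I then eased off the arm, let go and moved clear.
- **Last checks:** The final pictures show the wheel flat between both balls and the brass pad, with the arm clear.
- **Not confirmed:** No force could be read at the balls or pad after release; I infer it from the wrist readings. On the first approach the wheel leaned on the +x ball, and I corrected that. While I searched sideways, the side force reached about 6 N, and gripping the post briefly gave an 11 N side load. The camera's ball positions along y disagreed by up to about 15 mm, so I relied on feel there. I never aimed at the cup, hex set or baseplate, but I did not re-measure them at the end.

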